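# Seat the sample case in the label reader and scan it

## Task

Without picking it up, push the blue sample case along the bench into the corner of the white label reader, so that its long side lies flush against the back stop and its short end flush against the side housing; then press the green scan button fully down and let it go. Leave the case seated there, keep it flat on the bench all the way, and leave the red case and everything else on the bench undisturbed.

Things in the scene. Friction and masses are not known exactly. Their poses are not given: they have to be found in the camera images.
- blue_case: The case to push: flat rectangular box, blue with a yellow lid that has a blue panel on top, 88 (own x) x 110 (own y, the long side) x 45 mm high, about 0.35 kg (varies by a third), slides on the bench. Origin: centre of its underside. Its z axis is up. At the start its own axes are within 0.2 rad of the world axes.
- red_case: A case of the same size and make, but red with a red panel on its yellow lid; not to be moved. Origin: centre of its underside. The two may be swapped: one stands in front of the robot, the other off to its right (-y).
- reader: White fixed label reader, 40 mm high, yaw up to 0.12 rad. Origin: inner corner of its two vertical stop faces, at bench level; z up. Back stop: face in its own plane x = 0, from y = -160 mm to the corner. Side housing: face in its plane y = 0, from x = -130 mm to the corner, 90 mm wide beyond. The case goes in on the -x, -y side.
- reader_seat (a point): Centre of the blue outline painted on the bench in the reader's corner, at bench level: where the seated case's centre lies, (-44, -55) mm in the reader's frame; the case's long side runs along the reader's y axis, at the back stop.
- scan_button_top (a point): Centre of the top of the green round push button, 32 mm in diameter, on top of the side housing; pressed straight down.
- scan_button (a joint): How far the button is pressed, m: 0 is up, 0.006 is fully down; its spring takes about 4 N when fully down and brings it back up.
- vial: Small amber vial, 28 mm diameter, 62 mm tall, white cap, standing; not to be moved. Origin: centre of its underside at the start.
- tape_roll: Roll of brown tape lying flat, 72 mm diameter, 24 mm high; not to be moved. Origin: centre of its underside.
- scoop: Lab spatula lying flat, 180 mm long; not to be moved.
- tub_blue: Round blue tub with yellow lid, 90 mm diameter, 70 mm tall; not to be moved. Origin: centre of its underside.
- tub_amber: Round amber tub with white lid, 80 mm diameter, 80 mm tall; not to be moved. Origin: centre of its underside.
Not all that is in view belongs to the job. What is shaped like the blue_case but pink, purple or turquoise is not meant.

How it is judged:
By the outcome, as a careful person would: the job done as asked, in the order asked, and still so for the second after the job is handed in, with the robot touching nothing.
It also fails if it takes over 64 s, if anything falls off the work surface, if the arm or the gripper's body presses on something with over 40 N, if the wrist force passes 120 N, or if a joint passes its speed limit or range.

## Robot

A 6-joint arm with a two-finger parallel gripper is mounted at the origin on the work surface. World frame = base frame: x ahead of the robot, y to its left, z up, the work surface at z = 0. Lengths are in m, angles in degrees, forces in N, time in s.
With the tool pointing down it reaches from about 0.4 to 0.825 m from the base axis. Payload 7 kg.
Tool frame: the origin (TCP) lies at the very end of the fingers, on their centre line; the grasp point (between the pads) lies 19 mm behind it (r.grasp_offset is the z of the grasp point in the tool frame, in m); z points along the fingers, y is the direction in which the jaws open and shut (so a half turn about z gives the same grasp; the last joint's range is limited). The gripper opens to 88 mm and grips with 3 to 60 N. Pads are 19 mm wide; open, the fingers measure 130 mm over their backs; the gripper's body (78 mm by 193 mm) begins 47 mm behind the grasp point.
Start: joints at [84.288, 20.546, 0.682, 0, -70.136, -16.507], TCP at [0.255, 0.625, 0.227] pointing down, gripper open.
Joint ranges: [-176.03, 176.03], [-82.01, 121.73], [-58.28, 71.71], [-173.87, 95.51], [-174.79, -0.11], [-173.66, 173.66]. Speed limits (degrees/s): [136.94, 136.94, 172.46, 180, 180, 180].

## Interface

Orientations are given as [roll, pitch, yaw] about the fixed x, y, z axes, in that order (R = Rz(yaw) Ry(pitch) Rx(roll)).
In Python, from plant import r gives the robot as it stands.
- The arm moves only by the tool carry_out, never from a script. Its argument "plan" is a list of rows, each a list of 6 numbers: the shift along the world's x, y, z in m, then the turn, a rotation vector about the world's x, y, z in rad. In form: [[tx, ty, tz, wx, wy, wz], ...]. A call has 1 to 12 rows; each row shifts and turns the pose as measured when the row begins; what a row does not reach is not made up. A row lasts 1/12 s, in which the tool goes at most 41.7 mm and 7.16 degrees, less where a joint would pass 70% of its speed; a pose out of reach is approached as far as the arm can. A call with a gripper value outside its range is refused whole. "fingers" is the closure, from -1 (fully open) to 1 (shut), set as the call begins (left out, the last holds). The fingers move at their own pace and stop on an object; "force" is the grip in N (left out, the last holds). Time passes only in rows, so rows that do not move let the fingers close. It gives the time, the measured TCP pose, the force and the opening at its end, in the units of the state.
- r.get_state(): the state, without advancing time (a new reading comes with each control period).
- r.capture(name): name is "scene" or "side" or "wrist"; returns the picture (420x560x3 uint8, red, green, blue); there is no depth.
- r.camera_model(name): a dict with "fov_y" (degrees; the focal length in pixels is half the picture's height over the tangent of half this angle, whatever the lens; pixels are square), "cx", "cy" (the principal point, pixels), "R" (3x3) and "t" (3): a world point X has camera coordinates R X + t; the wrist camera has in their place "mount" (4x4, takes a point from camera to tool coordinates, whose origin is the TCP and whose axes are the flange's). Camera axes: x right, y down, z forward; pixel columns grow to the right and rows downward; lengths in m; the calibration is good to about 2 mm. A picture is of the moment at which its call begins: read the wrist's pose just before it. camera_model takes no time and is no camera call.
- r.close_job(): hands the job in, once; it reports no verdict.
The state is a dict: "time_s": time; "joints": joint angles; "qd": joint speeds; "joint_torque": joint torques, N m; "tcp_pos": TCP position; "eef_rot": TCP orientation; "contact_force": force on the tool from outside, world axes, zero at the start; "moment": the same for the moment, N m; "gripper_width": finger opening in m.
Only numpy, scipy, OpenCV 4.12 (cv2) and the standard library are available. Lean on these libraries where they do the work, as an engineer would, in place of code of your own. Each camera call takes 0.05 s, during which the arm holds its last target.

## Working session

There is one attempt and no reset: what is moved stays moved. The work goes in short steps, Python scripts to look and compute and a tool call to move; the robot and the scene stay as the last step left them, time stands still between calls to the robot, and variables do not carry over. Pictures are saved under pics/ and viewed, and the job is handed in when it is done.

Besides the shell and the picture viewer there is one more tool, called as name(argument=value, ...), one argument or row to a line, values as JSON. carry_out: Moves the arm, as the interface text tells. Its arguments: {"type":"object","properties":{"plan":{"type":"array"},"fingers":{"type":"number"},"force":{"type":"number"}},"required":["plan"]}

```bash
ls; mkdir -p pics; python3 - <<'E'
from plant import r
import cv2, numpy as np
print(r.get_state())
for n in ["scene","side","wrist"]:
    im=r.capture(n); cv2.imwrite(f"pics/{n}0.png",im[:,:,::-1]); print(n,r.camera_model(n))
print(r.grasp_offset)
E
```

```text
pics
{'time_s': 0.0, 'joints': array([ 8.42878899e+01,  2.05917642e+01,  6.33728597e-01, -1.92593687e-02,
       -7.01365195e+01, -1.65068685e+01]), 'qd': array([ 0.0170151 ,  0.05190385, -0.04798785, -0.00030177, -0.01899046,
       -0.00358711]), 'joint_torque': array([-4.30179380e-04, -5.82731795e+01,  2.93040276e+01,  6.99705765e+00,
        6.80319834e-03, -1.55247690e-04]), 'tcp_pos': array([0.25509465, 0.62440951, 0.22562135]), 'eef_rot': array([ 1.79904197e+02, -9.50965113e-03, -2.22255295e+01]), 'contact_force': array([-0.63854598, -0.75036753, -0.17581888]), 'moment': array([-0.01949151,  0.0475933 ,  0.01008932]), 'gripper_width': 0.08745319482792886}
scene {'fov_y': 55.411720119168066, 'cx': 284.524761626332, 'cy': 206.72580736342272, 'R': array([[ 0.43671645,  0.89951494, -0.01231296],
       [ 0.54135354, -0.27371057, -0.79499614],
       [-0.71848109,  0.34052224, -0.60648951]]), 't': array([-0.18839687, -0.20030723,  1.48307647])}
side {'fov_y': 57.19997420300431, 'cx': 279.87989503713015, 'cy': 213.60307938382778, 'R': array([[ 0.95860899, -0.28367019,  0.02449534],
       [-0.11483762, -0.4639229 , -0.87840074],
       [ 0.26054005,  0.83922987, -0.47729667]]), 't': array([-0.48441806,  0.12376048,  0.89350977])}
wrist {'fov_y': 61.012989479010194, 'cx': 283.79750207529526, 'cy': 207.7357471565608, 'mount': array([[ 1.31399470e-03, -9.68244931e-01, -2.50000053e-01,
         6.72920347e-02],
       [ 9.99999114e-01,  1.32553193e-03,  1.22215837e-04,
        -1.32392768e-04],
       [ 2.13048188e-04, -2.49999992e-01,  9.68245815e-01,
        -1.58885655e-01],
       [ 0.00000000e+00,  0.00000000e+00,  0.00000000e+00,
         1.00000000e+00]])}
-0.0188
```

View pics/scene0.png

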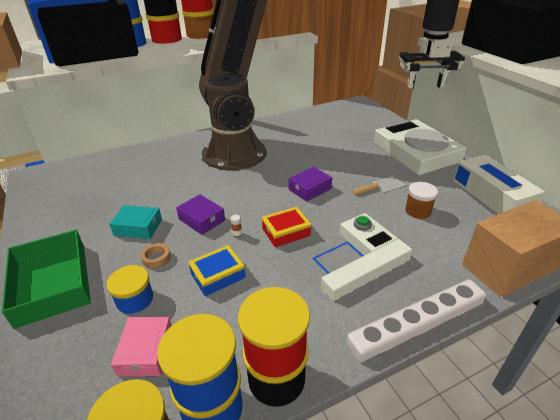

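View pics/side0.png

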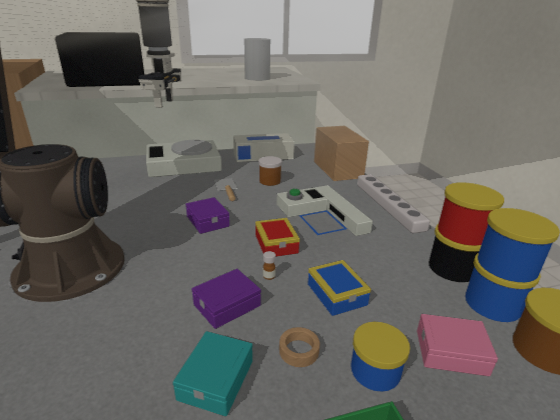

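View pics/wrist0.png

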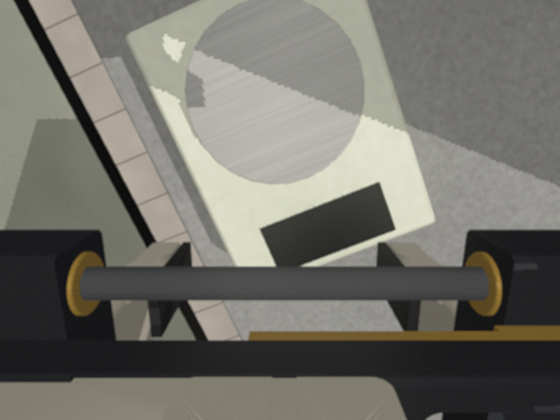

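The scene and side views show the blue case at about (217,268) in scene and (338,286) in side. The reader, with its blue outline, is at about (365,255) in scene. I'll enlarge these areas.

```bash
python3 - <<'E'
import cv2
a=cv2.imread("pics/scene0.png"); b=cv2.imread("pics/side0.png")
def c(im,x,y,w,h,s,n): cv2.imwrite("pics/"+n,cv2.resize(im[y:y+h,x:x+w],None,fx=s,fy=s,interpolation=cv2.INTER_CUBIC))
c(a,180,190,130,110,6,"c1.png"); c(a,300,200,120,100,6,"c2.png")
c(b,230,210,150,110,5,"c3.png"); c(b,265,180,120,60,6,"c4.png")
E
```

```text
(no output)
```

View pics/c1.png

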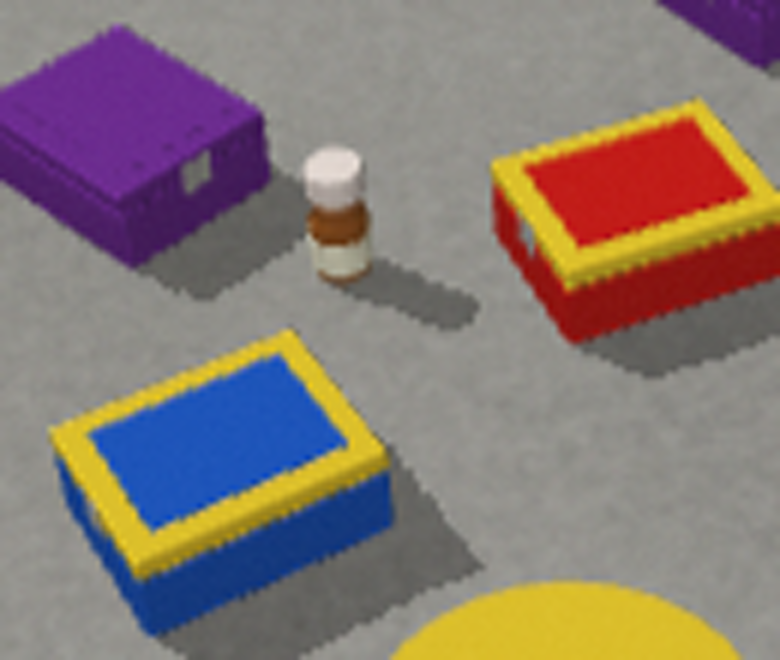

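View pics/c2.png

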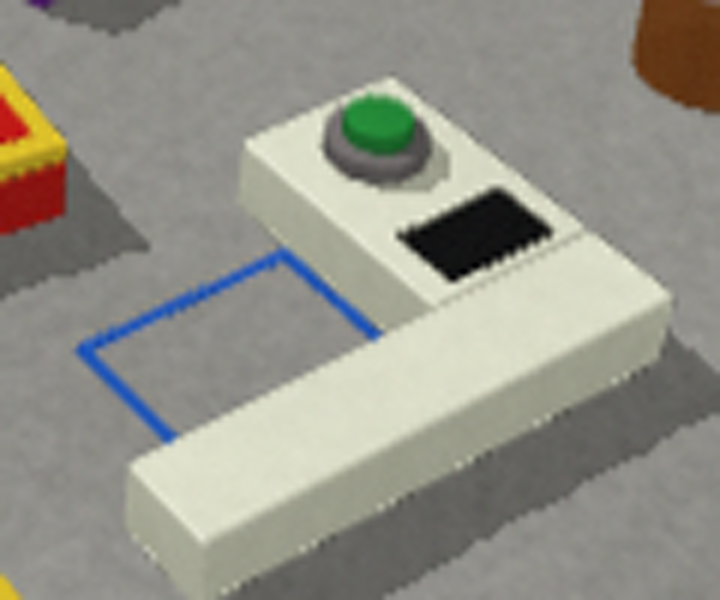

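View pics/c3.png

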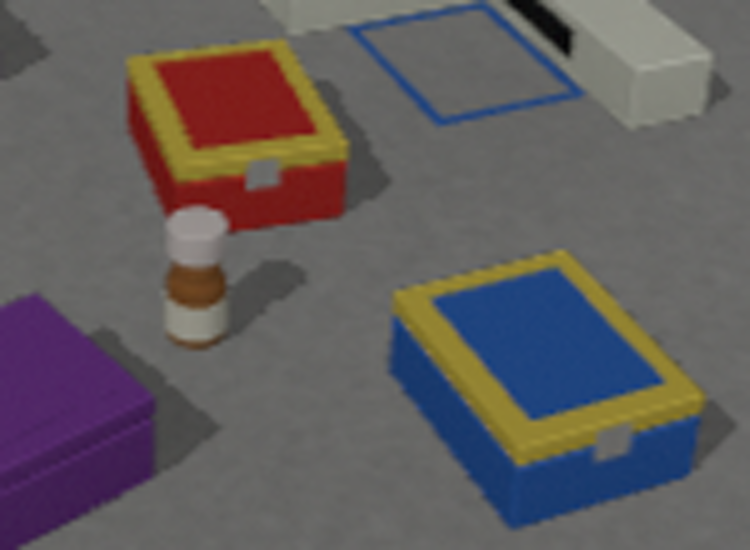

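View pics/c4.png

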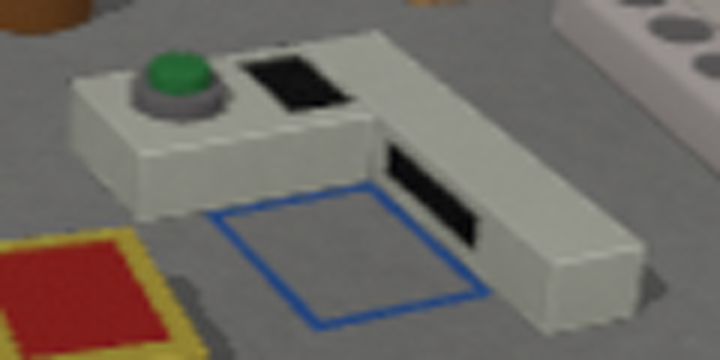

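The crops are clear enough to read corners by eye. Next I'll fit the poses of the boxes, the reader and the button from both views.

```bash
cat > h.py <<'E'
import numpy as np
from plant import r
from scipy.optimize import least_squares
M={n:r.camera_model(n) for n in("scene","side")}
def proj(n,X):
    m=M[n]; f=210/np.tan(np.radians(m["fov_y"]/2)); c=np.atleast_2d(X)@m["R"].T+m["t"]
    return np.c_[f*c[:,0]/c[:,2]+m["cx"],f*c[:,1]/c[:,2]+m["cy"]]
def un(x0,y0,s,uv): return [x0+(uv[0]+.5)/s-.5,y0+(uv[1]+.5)/s-.5]
def fit(obs,p0):  # obs list (cam,local xyz,px)
    def res(p):
        c,s=np.cos(p[2]),np.sin(p[2]); o=[]
        for n,l,u in obs:
            X=[p[0]+c*l[0]-s*l[1],p[1]+s*l[0]+c*l[1],l[2]]
            o+=list(proj(n,X)[0]-u)
        return np.array(o)
    q=least_squares(res,p0,loss="soft_l1"); return q.x,res(q.x).reshape(-1,2).round(1)
def tri(obs):
    return least_squares(lambda X:np.concatenate([proj(n,X)[0]-u for n,u in obs]),[.6,0,.05])
E
python3 - <<'E'
from h import *
S=lambda u:un(180,190,6,u); S2=lambda u:un(300,200,6,u); D=lambda u:un(230,210,5,u); D2=lambda u:un(265,180,6,u)
a,b,h=.044,.055,.045
# scene cam: right ~ +y , down ~ +x/-z ; corners (sx,sy)
B=[("scene",(-a,-b,h),S((50,430))),("scene",(-a,b,h),S((290,330))),("scene",(a,b,h),S((388,455))),("scene",(a,-b,h),S((138,567))),
("scene",(a,-b,0),S((152,636))),("scene",(a,b,0),S((393,522))),
("side",(-a,b,h),D((393,292))),("side",(a,b,h),D((565,250))),("side",(a,-b,h),D((704,400))),("side",(-a,-b,h),D((520,455))),
("side",(-a,-b,0),D((512,528))),("side",(a,-b,0),D((693,475))),("side",(-a,b,0),D((390,372)))]
print("blue",fit(B,[.6,-.2,0]))
R=[("scene",(-a,-b,h),S((492,160))),("scene",(-a,b,h),S((700,98))),("scene",(a,-b,h),S((570,282))),("scene",(a,-b,0),S((576,343))),
("side",(-a,b,h),D((127,60))),("side",(a,b,h),D((285,40))),("side",(a,-b,h),D((347,147))),("side",(-a,-b,h),D((180,175)))]
print("red",fit(R,[.6,0,0]))
T=.04
Q=[("scene",(0,0,T),S2((437,303))),("scene",(-.13,0,T),S2((243,143))),("scene",(-.13,.09,T),S2((390,78))),("scene",(0,-.16,T),S2((130,467))),
("scene",(-.088,-.11,0),S2((82,350))),("scene",(-.088,0,0),S2((285,252))),
("side",(0,0,T),D2((370,120))),("side",(-.13,0,T),D2((140,155))),("side",(-.13,.09,T),D2((75,82))),("side",(0,-.16,T),D2((548,262))),("side",(0,-.16,0),D2((548,335))),
("side",(-.13,0,0),D2((145,218))),("side",(-.088,-.11,0),D2((320,328))),("side",(0,-.11,0),D2((488,292)))]
print("reader",fit(Q,[.7,.2,0]))
q=tri([("scene",S2((378,112))),("side",D2((180,63)))]);print("btn",q.x,q.fun)
q=tri([("scene",S((334,160))),("side",D((197,220)))]);print("vialtop",q.x,q.fun)
E
```

```text
blue (array([ 0.56011975, -0.24733379,  0.12176351]), array([[-0.5, -0.7],
       [ 0.1, -1. ],
       [ 0.1, -1.2],
       [-0.6, -0.7],
       [-0.3,  0.7],
       [ 0.6,  0.5],
       [-0.1, -0.4],
       [ 0.2, -0.6],
       [ 1.1, -1.3],
       [ 0.3, -1.4],
       [-0.1,  1.3],
       [ 0.3,  0.7],
       [-0.7, -0. ]]))
red (array([ 0.48880571, -0.02373454,  0.00475804]), array([[-0.7,  0. ],
       [-0.2, -0.6],
       [-0.3, -1.6],
       [-0.8,  0.9],
       [-0.2, -0.9],
       [ 0.1, -0.8],
       [ 1.2, -1.2],
       [-0. , -1.9]]))
reader (array([0.69001162, 0.11855992, 0.11289681]), array([[-0.6,  0.1],
       [-0.8, -0.9],
       [-0.2, -1.2],
       [-0.9, -1.4],
       [ 1.8, -0.2],
       [ 0.9,  0.5],
       [ 1.8, -1.2],
       [ 0.6, -0.2],
       [-0.6, -0.6],
       [ 1.7,  0.1],
       [-0.1,  0.8],
       [-0.8,  1.5],
       [ 0.5, -1.1],
       [ 0.1, -0.9]]))
btn [0.59503521 0.15373886 0.06160504] [ 0.01020046 -0.03353095  0.0187784   0.03420308]
vialtop [ 0.43441063 -0.14902685  0.06232504] [-0.04673585  0.11998767 -0.05601134 -0.0890228 ]
```

```bash
python3 - <<'E'
from h import *
for n,a,b in [("tubblue top",(130,281),(381,344)),("drum blue top",(199,347),(518,229)),("drum red top",(274,309),(470,197)),("amber tub",(423,191),(270,162)),("pinkbox",(140,340),(455,335)),("purple",(201,209),(226,289)),("tape",(156,253),(299,344)),("purple2",(310,180),(207,211))]:
    q=tri([("scene",np.array(a)),("side",np.array(b))]);print(n,q.x.round(3),abs(q.fun).max().round(1))
E
```

```text
tubblue top [ 0.546 -0.444  0.06 ] 0.5
drum blue top [ 0.866 -0.358  0.184] 0.1
drum red top [ 0.86  -0.227  0.193] 1.7
amber tub [0.578 0.373 0.07 ] 0.0
pinkbox [ 0.695 -0.449  0.042] 1.3
purple [ 0.327 -0.216  0.038] 0.3
tape [ 0.43  -0.371  0.016] 0.4
purple2 [0.332 0.139 0.033] 0.1
```

carry_out(
  plan=[
    [0.02, -0.035, 0, 0, 0, 0.12],
    [0.02, -0.035, 0, 0, 0, 0.12],
    [0.02, -0.035, 0, 0, 0, 0.12],
    [0.02, -0.035, 0, 0, 0, 0.12],
  ],
  fingers=-0.2,
)

```text
time_s: 0.48
tcp_pos: [0.333, 0.4852, 0.2214]
eef_rot: [179.7, 0.0, 6.2]
contact_force: [0.1, 0.6, -0.0]
gripper_width: 0.0666
```

carry_out(
  plan=[
    [0.008, -0.038, 0, 0, 0, 0],
    [0.008, -0.038, 0, 0, 0, 0],
    [0.008, -0.038, 0, 0, 0, 0],
    [0.008, -0.038, 0, 0, 0, 0],
    [0.008, -0.038, 0, 0, 0, 0],
    [0.008, -0.038, 0, 0, 0, 0],
    [0.008, -0.038, 0, 0, 0, 0],
    [0.008, -0.038, 0, 0, 0, 0],
    [0.008, -0.038, 0, 0, 0, 0],
    [0.008, -0.038, 0, 0, 0, 0],
  ],
  fingers=-0.1,
)

```text
time_s: 1.32
tcp_pos: [0.4133, 0.0853, 0.2197]
eef_rot: [179.6, 0.0, 7.0]
contact_force: [1.5, -0.2, -0.2]
gripper_width: 0.0485
```

carry_out(
  plan=[
    [0.008, -0.038, 0, 0, 0, 0],
    [0.008, -0.038, 0, 0, 0, 0],
    [0.008, -0.038, 0, 0, 0, 0],
    [0.008, -0.038, 0, 0, 0, 0],
    [0.008, -0.038, 0, 0, 0, 0],
    [0.008, -0.038, 0, 0, 0, 0],
    [0.008, -0.038, 0, 0, 0, 0],
    [0.008, -0.038, 0, 0, 0, 0],
    [0.008, -0.03, 0, 0, 0, 0],
    [0, 0, 0, 0, 0, 0],
    [0, 0, 0, 0, 0, 0],
  ],
)

```text
time_s: 2.23
tcp_pos: [0.4831, -0.274, 0.2196]
eef_rot: [179.7, -0.1, 6.6]
contact_force: [-0.5, 0.3, -0.8]
gripper_width: 0.0482
```

carry_out(
  plan=[
    [0.002, 0.018, -0.03, 0, 0, 0.005],
    [0, 0, -0.038, 0, 0, 0],
    [0, 0, -0.035, 0, 0, 0],
    [0, 0, -0.025, 0, 0, 0],
    [0, 0, 0, 0, 0, 0],
    [0, 0, 0, 0, 0, 0],
  ],
)

```text
time_s: 2.73
tcp_pos: [0.4848, -0.253, 0.0898]
eef_rot: [179.6, -0.4, 7.0]
contact_force: [-0.5, -0.1, 0.6]
gripper_width: 0.0478
```

```bash
python3 - <<'E'
from plant import r
import cv2
print(r.get_state()["tcp_pos"],r.get_state()["joints"].round(0))
im=r.capture("side")[:,:,::-1]; cv2.imwrite("pics/s1.png",cv2.resize(im[180:360,180:420],None,fx=3.3,fy=3.3,interpolation=cv2.INTER_CUBIC))
E
```

```text
[ 0.48481557 -0.25302049  0.08983126] [ -7.  16. -26.   0. -47. 104.]
```

View pics/s1.png

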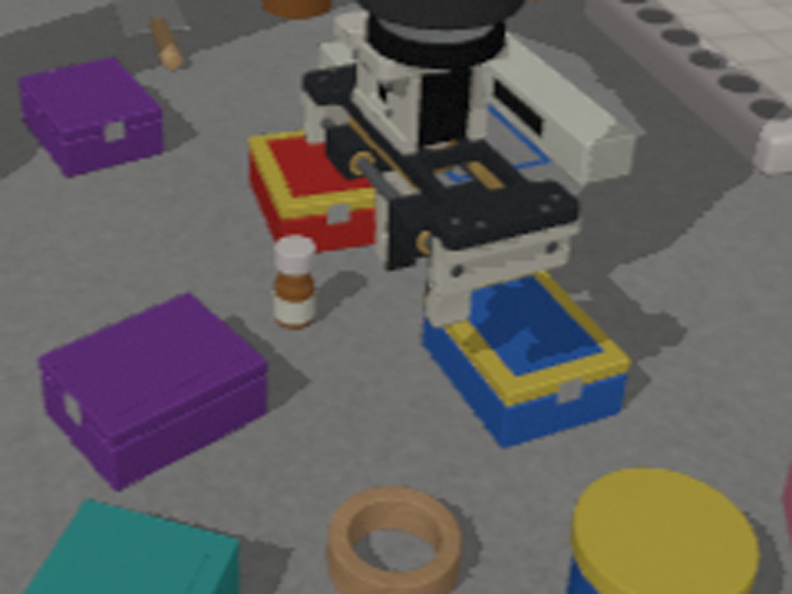

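The side view shows the fingers 20 mm clear on the -x side of the blue case. The vial and the red case are clear too, so I'm lowering the tool.

carry_out(
  plan=[
    [0, -0.002, -0.03, 0, 0, 0],
    [0, 0, -0.025, 0, 0, 0],
    [0, 0, -0.01, 0, 0, 0],
    [0, 0, 0, 0, 0, 0],
    [0, 0, 0, 0, 0, 0],
  ],
)

```text
time_s: 3.2
tcp_pos: [0.4924, -0.255, 0.0336]
eef_rot: [179.3, -1.3, 7.2]
contact_force: [-0.3, 1.4, 1.3]
gripper_width: 0.0484
```

carry_out(
  plan=[
    [-0.004, 0, -0.008, 0, 0.01, 0],
    [0, 0, -0.003, 0, 0, 0],
    [0, 0, 0, 0, 0, 0],
  ],
)

```text
time_s: 3.45
tcp_pos: [0.4911, -0.2554, 0.0262]
eef_rot: [179.3, -1.0, 7.3]
contact_force: [-1.1, 0.1, 0.7]
gripper_width: 0.0483
```

```bash
python3 - <<'E'
from plant import r
import cv2
s=r.get_state();print(s["tcp_pos"],s["eef_rot"])
im=r.capture("side")[:,:,::-1]; cv2.imwrite("pics/s2.png",cv2.resize(im[200:340,240:420],None,fx=4.2,fy=4.2,interpolation=cv2.INTER_CUBIC))
E
```

```text
[ 0.49106175 -0.25538416  0.02622083] [179.26539623  -0.98831711   7.26789809]
```

View pics/s2.png

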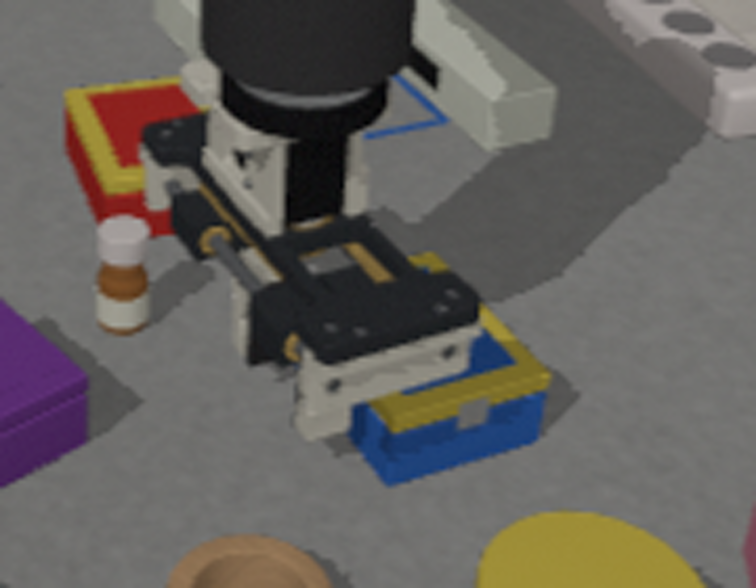

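carry_out(
  plan=[
    [0.01, 0.001, -0.004, 0, 0.01, -0.007],
    [0.01, 0.001, -0.003, 0, 0.005, -0.007],
    [0.01, 0.001, 0, 0, 0, 0],
    [0.01, 0.001, 0, 0, 0, 0],
    [0.01, 0.001, 0, 0, 0, 0],
    [0.01, 0.001, 0, 0, 0, 0],
    [0.01, 0.001, 0, 0, 0, 0],
    [0.005, 0.001, 0, 0, 0, 0],
    [0, 0, 0, 0, 0, 0],
  ],
)

```text
time_s: 4.25
tcp_pos: [0.5712, -0.2469, 0.0194]
eef_rot: [179.4, 0.2, 6.4]
contact_force: [-4.1, -0.2, 2.5]
gripper_width: 0.0483
```

```bash
python3 - <<'E'
from plant import r
import cv2
s=r.get_state();print(s["tcp_pos"],s["eef_rot"])
im=r.capture("side")[:,:,::-1]; cv2.imwrite("pics/s3.png",cv2.resize(im[180:320,240:420],None,fx=4.2,fy=4.2,interpolation=cv2.INTER_CUBIC))
E
```

```text
[ 0.57123584 -0.24687049  0.01939496] [179.40970671   0.22374418   6.35966705]
```

View pics/s3.png

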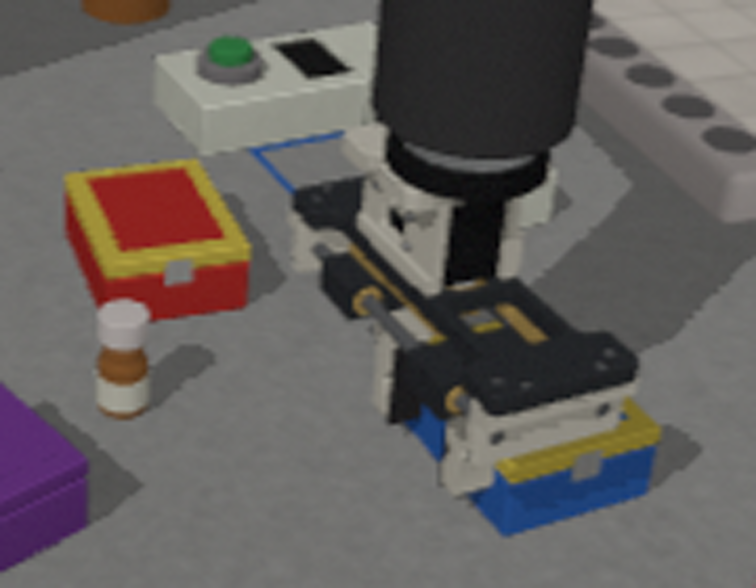

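carry_out(
  plan=[
    [0.01, 0.001, 0, 0, 0, 0],
    [0.01, 0.001, 0, 0, 0, 0],
    [0.01, 0.001, 0, 0, 0, 0],
    [0.008, 0.001, 0, 0, 0, 0],
    [0.006, 0.001, 0, 0, 0, 0],
    [0.004, 0.001, 0, 0, 0, 0],
    [0.002, 0, 0, 0, 0, 0],
    [0, 0, 0, 0, 0, 0],
  ],
)

```text
time_s: 4.97
tcp_pos: [0.6225, -0.2403, 0.019]
eef_rot: [179.5, 0.3, 6.3]
contact_force: [-2.8, -0.7, 2.3]
gripper_width: 0.0479
```

carry_out(
  plan=[
    [-0.015, -0.002, 0, 0, 0, 0],
    [-0.025, -0.003, 0.01, 0, 0, 0],
    [-0.01, 0, 0.035, 0, 0, 0],
    [0, 0, 0.04, 0, 0, 0],
    [0, -0.03, 0.03, 0, 0, -0.12],
    [0.015, -0.035, 0.01, 0, 0, -0.12],
    [0.025, -0.03, 0, 0, 0, -0.12],
    [0.025, -0.01, 0, 0, 0, -0.12],
    [0.02, 0, 0, 0, 0, -0.12],
    [0, 0, 0, 0, 0, -0.12],
    [0, 0, 0, 0, 0, -0.12],
  ],
)

```text
time_s: 5.88
tcp_pos: [0.6647, -0.3561, 0.155]
eef_rot: [179.9, -1.0, -43.1]
contact_force: [-0.7, 0.8, 0.1]
gripper_width: 0.048
```

```bash
python3 - <<'E'
from plant import r
import cv2
s=r.get_state();print(s["tcp_pos"],s["eef_rot"])
im=r.capture("side")[:,:,::-1]; cv2.imwrite("pics/s4.png",im)
cv2.imwrite("pics/s4c.png",cv2.resize(im[180:320,290:430],None,fx=4,fy=4,interpolation=cv2.INTER_CUBIC))
im=r.capture("scene")[:,:,::-1]; cv2.imwrite("pics/a4.png",im)
cv2.imwrite("pics/a4c.png",cv2.resize(im[190:340,200:380],None,fx=4,fy=4,interpolation=cv2.INTER_CUBIC))
E
```

```text
[ 0.66466026 -0.35612502  0.15495949] [179.86010247  -0.98324218 -43.14495083]
```

View pics/s4c.png

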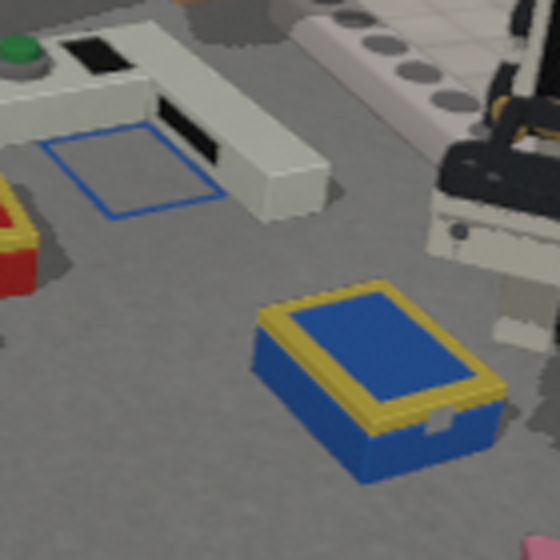

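View pics/a4c.png

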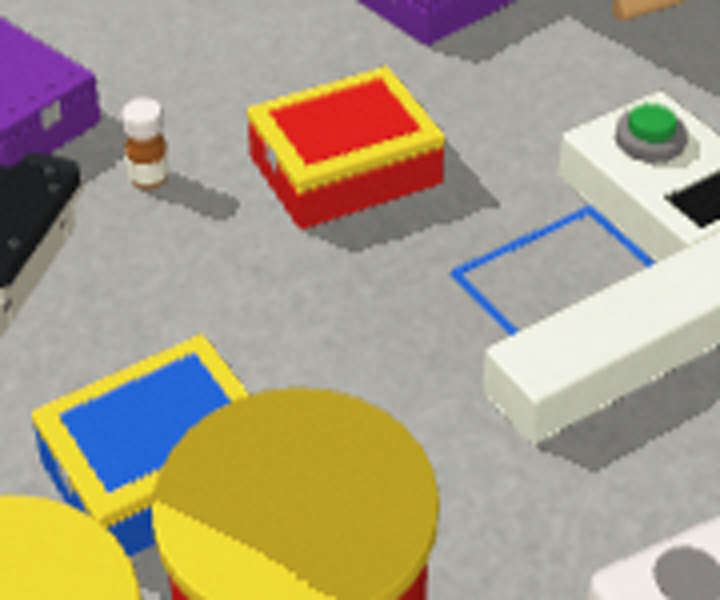

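```bash
cat >> h.py <<'E'
RC=np.array([.690,.1186]); RY=.113
def toR(x,y):
    c,s=np.cos(RY),np.sin(RY); d=np.array([x,y])-RC; return np.array([c*d[0]+s*d[1],-s*d[0]+c*d[1]])
def frR(x,y):
    c,s=np.cos(RY),np.sin(RY); return RC+[c*x-s*y,s*x+c*y]
E
python3 - <<'E'
from h import *
D=lambda u:un(290,180,4,u); S=lambda u:un(200,190,4,u)
a,b,h=.044,.055,.045
B=[("scene",(-a,-b,h),S((33,412))),("scene",(-a,b,h),S((203,335))),("scene",(a,-b,h),S((105,517))),
("side",(-a,b,h),D((258,318))),("side",(a,b,h),D((385,282))),("side",(a,-b,h),D((505,386))),("side",(-a,-b,h),D((372,425))),
("side",(-a,-b,0),D((365,482))),("side",(a,-b,0),D((495,447))),("side",(-a,b,0),D((253,370)))]
p,q=fit(B,[.6,-.2,0]);print(p,q.tolist(),toR(*p[:2]),frR(p[0]*0-.051,-.42), frR(-.051,-.12))
E
```

```text
[ 0.67764257 -0.2330755   0.12059832] [[-0.5, -0.7], [0.1, -1.4], [-1.1, 0.3], [0.1, -2.9], [-0.1, -1.7], [1.6, -1.0], [1.1, -1.1], [-0.4, 1.5], [0.1, 0.1], [-0.8, -0.1]] [-0.05193343 -0.3480392 ] [ 0.68668432 -0.30447211] [ 0.65285642 -0.00638542]
```

carry_out(
  plan=[
    [0.006, 0.01, 0, 0, 0, -0.12],
    [0.006, 0.01, 0, 0, 0, -0.12],
    [0.006, 0.01, -0.015, 0, 0, -0.12],
    [0.004, 0.01, -0.03, 0, 0, -0.12],
    [0, 0.003, -0.03, 0, 0, -0.12],
    [0, 0, -0.02, 0, 0, -0.08],
    [0, 0, 0, 0, 0, 0],
    [0, 0, 0, 0, 0, 0],
  ],
)

```text
time_s: 6.65
tcp_pos: [0.6893, -0.3098, 0.0613]
eef_rot: [-179.6, -1.4, -81.2]
contact_force: [0.3, -0.2, 1.5]
gripper_width: 0.0479
```

carry_out(
  plan=[
    [-0.002, -0.003, -0.015, 0, 0.01, -0.03],
    [0, 0, -0.015, 0, 0.01, -0.01],
    [0, 0, -0.01, 0, 0, 0],
    [0, 0, 0, 0, 0, 0],
    [0, 0, 0, 0, 0, 0],
  ],
)

```text
time_s: 7.07
tcp_pos: [0.6894, -0.3144, 0.0226]
eef_rot: [179.5, -1.4, -82.9]
contact_force: [0.4, -0.6, 0.6]
gripper_width: 0.0485
```

```bash
python3 - <<'E'
from h import *
import cv2
s=r.get_state();print(s["tcp_pos"],s["eef_rot"],toR(*s["tcp_pos"][:2]))
im=r.capture("side")[:,:,::-1]
cv2.imwrite("pics/s5c.png",cv2.resize(im[180:340,270:470],None,fx=3.7,fy=3.7,interpolation=cv2.INTER_CUBIC))
E
```

```text
[ 0.68935832 -0.3144139   0.02261545] [179.49914398  -1.36168427 -82.87117775] [-0.0494641 -0.4301799]
```

View pics/s5c.png

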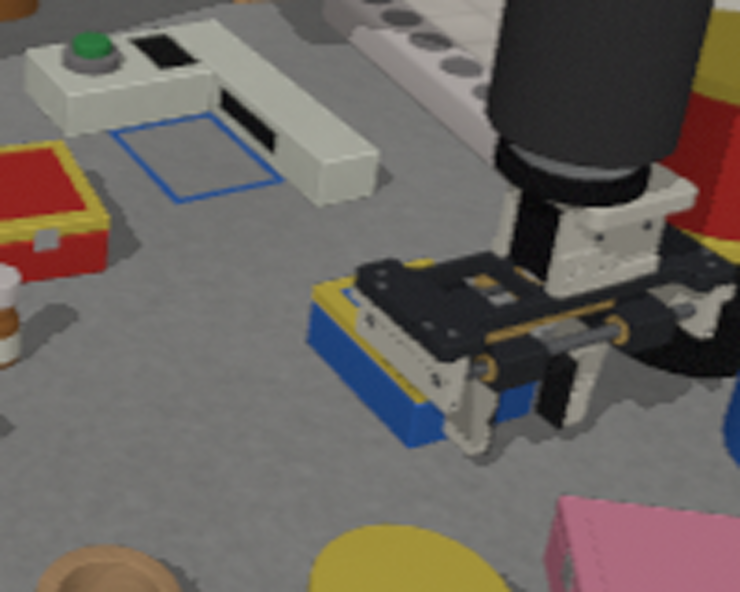

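carry_out(
  plan=[
    [-0.001, 0.008, -0.002, 0, 0, -0.005],
    [-0.001, 0.012, -0.001, 0, 0, -0.005],
    [-0.0015, 0.014, 0, 0, 0, 0],
    [-0.0015, 0.014, 0, 0, 0, 0],
    [-0.0015, 0.014, 0, 0, 0, 0],
    [-0.0015, 0.014, 0, 0, 0, 0],
    [-0.0015, 0.014, 0, 0, 0, 0],
    [-0.0015, 0.014, 0, 0, 0, 0],
    [-0.0015, 0.012, 0, 0, 0, 0],
    [-0.001, 0.008, 0, 0, 0, 0],
    [-0.0005, 0.004, 0, 0, 0, 0],
    [0, 0, 0, 0, 0, 0],
  ],
)

```text
time_s: 8.12
tcp_pos: [0.674, -0.1709, 0.0225]
eef_rot: [179.7, -1.4, -83.3]
contact_force: [0.0, -2.0, -1.2]
gripper_width: 0.0483
```

```bash
python3 - <<'E'
from h import *
import cv2
s=r.get_state();print(s["tcp_pos"],s["eef_rot"],toR(*s["tcp_pos"][:2]))
im=r.capture("side")[:,:,::-1]
cv2.imwrite("pics/s6c.png",cv2.resize(im[160:320,270:420],None,fx=3.7,fy=3.7,interpolation=cv2.INTER_CUBIC))
im=r.capture("scene")[:,:,::-1]
cv2.imwrite("pics/a6c.png",cv2.resize(im[160:320,220:420],None,fx=3.7,fy=3.7,interpolation=cv2.INTER_CUBIC))
E
```

```text
[ 0.6739841  -0.17087702  0.02253224] [179.70607097  -1.44901159 -83.25579948] [-0.04855509 -0.28582488]
```

View pics/s6c.png

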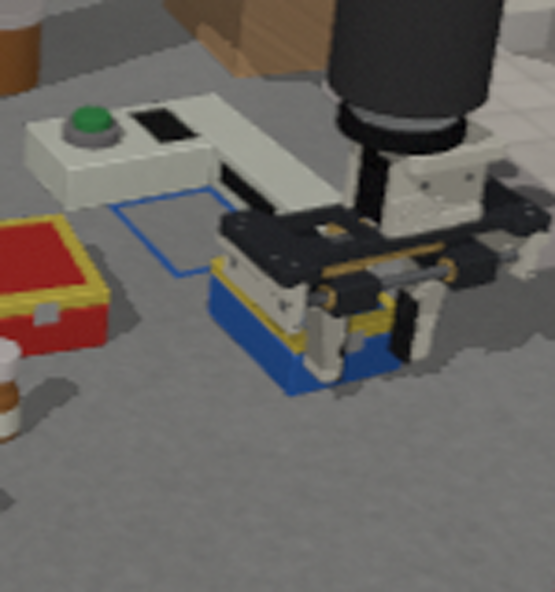

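View pics/a6c.png

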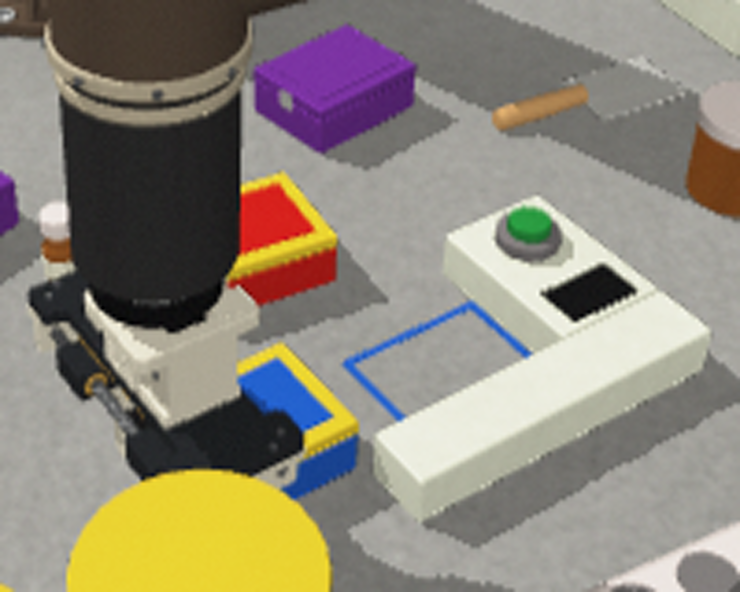

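```bash
cat >> h.py <<'E'
def back(n,u,z):
    q=least_squares(lambda p:proj(n,[p[0],p[1],z])[0]-u,[.6,0]); return q.x
E
python3 - <<'E'
from h import *
S=lambda u:un(220,160,3.7,u);D=lambda u:un(270,160,3.7,u)
for n,u,z in [("scene",S((357,426)),.045),("scene",S((278,345)),.045),("scene",S((378,450)),.04),("scene",S((357,470)),0)]:
    print(toR(*back(n,np.array(u),z)))
for u,z in [((211,262),.045),((290,350),.045),((291,395),0)]: print(toR(*back("side",np.array(D(u)),z)))
E
```

```text
[-0.00496072 -0.16896596]
[-0.09311572 -0.17027371]
[ 0.01485522 -0.16697251]
[-0.00681714 -0.16564417]
[-0.0998394  -0.17014851]
[-0.10560009 -0.28141119]
[-0.09270358 -0.27104742]
```

carry_out(
  plan=[
    [-0.0015, 0.01, 0, 0, 0, 0],
    [-0.0015, 0.013, 0, 0, 0, 0],
    [-0.0015, 0.014, 0, 0, 0, 0],
    [-0.0015, 0.014, 0, 0, 0, 0],
    [-0.0015, 0.014, 0, 0, 0, 0],
    [-0.0015, 0.014, 0, 0, 0, 0],
    [-0.0015, 0.014, 0, 0, 0, 0],
    [-0.0015, 0.014, 0, 0, 0, 0],
    [-0.0015, 0.012, 0, 0, 0, 0],
    [-0.001, 0.008, 0, 0, 0, 0],
    [-0.0005, 0.005, 0, 0, 0, 0],
    [0, 0, 0, 0, 0, 0],
  ],
)

```text
time_s: 9.22
tcp_pos: [0.657, -0.0282, 0.0226]
eef_rot: [179.7, -1.5, -83.4]
contact_force: [0.6, -1.9, -0.6]
gripper_width: 0.0484
```

```bash
python3 - <<'E'
from h import *
import cv2
s=r.get_state();print(s["tcp_pos"],s["eef_rot"],toR(*s["tcp_pos"][:2]))
im=r.capture("scene")[:,:,::-1]
cv2.imwrite("pics/a7c.png",cv2.resize(im[170:310,280:420],None,fx=4,fy=4,interpolation=cv2.INTER_CUBIC))
E
```

```text
[ 0.6570212  -0.02822995  0.02258022] [179.71403435  -1.49753307 -83.38027106] [-0.04932497 -0.14217483]
```

View pics/a7c.png

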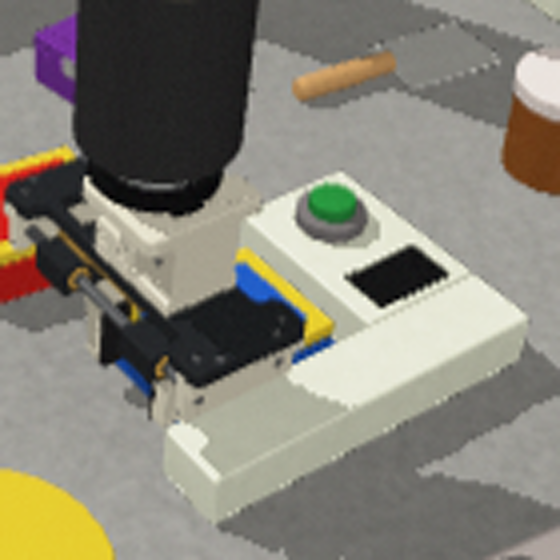

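carry_out(
  plan=[
    [-0.0005, 0.006, 0, 0, 0, 0],
    [-0.0005, 0.006, 0, 0, 0, 0],
    [-0.0005, 0.004, 0, 0, 0, 0],
    [0, 0.003, 0, 0, 0, 0],
    [0, 0, 0, 0, 0, 0],
  ],
)

```text
time_s: 9.68
tcp_pos: [0.6555, -0.0099, 0.0226]
eef_rot: [179.7, -1.5, -83.5]
contact_force: [0.1, 0.3, -1.0]
gripper_width: 0.0483
```

carry_out(
  plan=[
    [0, 0.002, 0, 0, 0, 0],
    [0, 0.002, 0, 0, 0, 0],
    [0, 0, 0, 0, 0, 0],
  ],
)

```text
time_s: 9.93
tcp_pos: [0.655, -0.0073, 0.0227]
eef_rot: [179.6, -1.6, -83.6]
contact_force: [0.4, 1.3, 0.5]
gripper_width: 0.048
```

carry_out(
  plan=[
    [0, 0.002, 0, 0, 0, 0],
    [0, 0.002, 0, 0, 0, 0],
    [0, 0, 0, 0, 0, 0],
  ],
)

```text
time_s: 10.18
tcp_pos: [0.6549, -0.0078, 0.0228]
eef_rot: [179.5, -1.8, -83.7]
contact_force: [0.9, 0.4, 0.0]
gripper_width: 0.0483
```

carry_out(
  plan=[
    [0, 0.004, 0, 0, 0, 0],
    [0, 0.004, 0, 0, 0, 0],
    [0, 0.004, 0, 0, 0, 0],
  ],
)

```text
time_s: 10.43
tcp_pos: [0.6547, -0.0071, 0.0237]
eef_rot: [179.2, -2.5, -83.8]
contact_force: [4.8, -24.4, -0.6]
gripper_width: 0.0481
```

```bash
python3 - <<'E'
from h import *
import cv2
s=r.get_state();print(s["tcp_pos"],s["eef_rot"],toR(*s["tcp_pos"][:2]),s["contact_force"])
im=r.capture("scene")[:,:,::-1]
cv2.imwrite("pics/a8c.png",cv2.resize(im[200:300,290:410],None,fx=6,fy=6,interpolation=cv2.INTER_CUBIC))
im=r.capture("side")[:,:,::-1]
cv2.imwrite("pics/s8c.png",cv2.resize(im[150:260,240:400],None,fx=5,fy=5,interpolation=cv2.INTER_CUBIC))
E
```

```text
[ 0.65469884 -0.00710833  0.02365838] [179.22159117  -2.52366319 -83.78299443] [-0.04925085 -0.12092605] [  4.8408893  -24.37490075  -0.64363401]
```

View pics/a8c.png

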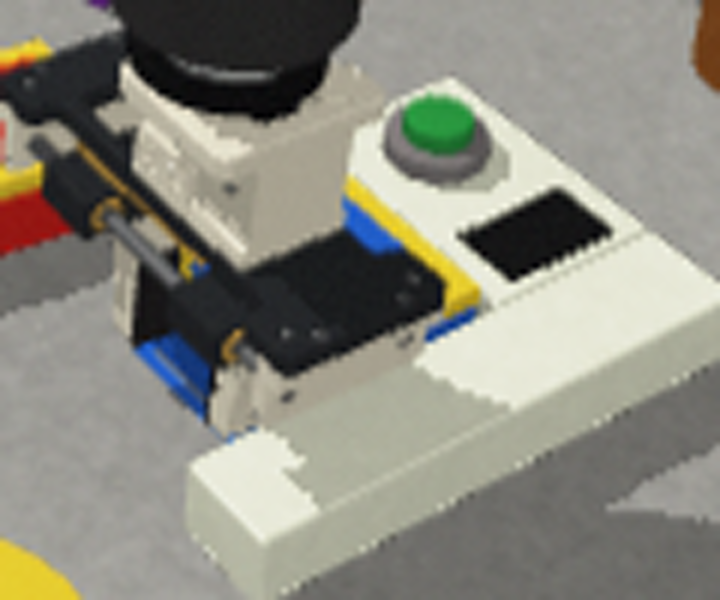

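View pics/s8c.png

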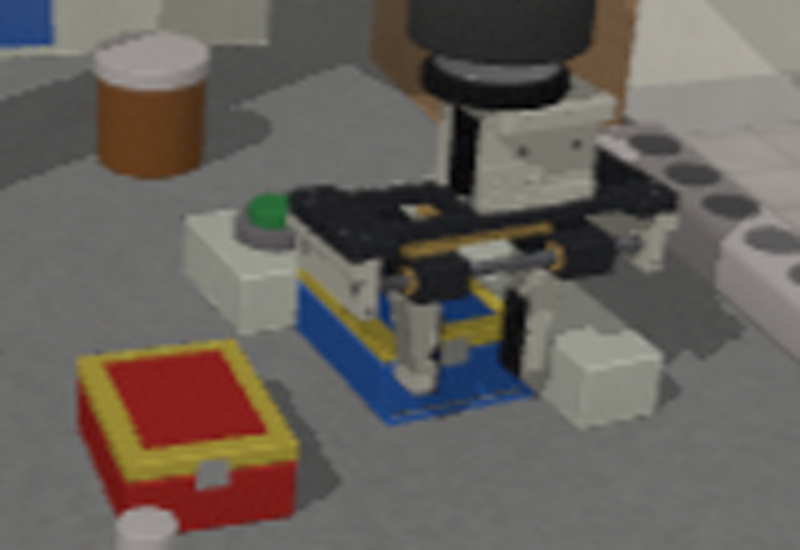

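About 24 N on contact shows the case is against the side housing. I'll back off, then go round to the -x side and push it flush to the back stop.

carry_out(
  plan=[
    [0.001, -0.012, 0, 0, 0, 0],
    [0.002, -0.025, 0, 0, 0.02, 0],
    [0, -0.01, 0.02, 0, 0.02, 0],
    [0, 0, 0.04, 0, 0, 0],
    [0, 0, 0.04, 0, 0, 0.06],
    [-0.005, 0.01, 0.02, 0, 0, 0.12],
    [-0.01, 0.012, 0, 0, 0, 0.12],
    [-0.01, 0.012, 0, 0, 0, 0.12],
    [-0.01, 0.012, 0, 0, 0, 0.12],
    [-0.01, 0.012, 0, 0, 0, 0.12],
    [-0.01, 0.012, 0, 0, 0, 0.12],
    [-0.01, 0.012, 0, 0, 0, 0.12],
  ],
)

```text
time_s: 11.53
tcp_pos: [0.5918, 0.0284, 0.1482]
eef_rot: [177.1, -2.3, -30.5]
contact_force: [0.5, 0.4, 0.2]
gripper_width: 0.0485
```

carry_out(
  plan=[
    [-0.004, 0.004, 0, 0, 0, 0.12],
    [-0.004, 0.004, 0, 0, 0, 0.12],
    [-0.004, 0.004, 0, 0, 0, 0.12],
    [-0.004, 0.004, 0, 0, 0, 0.12],
    [0, 0, 0, 0, 0, 0.1],
    [0, 0, 0, 0, 0, 0],
    [0, 0, 0, 0, 0, 0],
  ],
)

```text
time_s: 12.12
tcp_pos: [0.5728, 0.0519, 0.1497]
eef_rot: [177.6, -2.4, 4.4]
contact_force: [0.6, -0.0, -1.1]
gripper_width: 0.0486
```

```bash
python3 - <<'E'
from h import *
import cv2
from scipy.spatial.transform import Rotation as Ro
s=r.get_state();print(s["tcp_pos"],s["eef_rot"],toR(*s["tcp_pos"][:2]))
print((Ro.from_euler('xyz',[180,0,6.5],degrees=True)*Ro.from_euler('xyz',s["eef_rot"],degrees=True).inv()).as_rotvec(), frR(-.1235,-.06)-s["tcp_pos"][:2])
im=r.capture("scene")[:,:,::-1]
cv2.imwrite("pics/a9c.png",cv2.resize(im[200:300,290:410],None,fx=6,fy=6,interpolation=cv2.INTER_CUBIC))
im=r.capture("side")[:,:,::-1]
cv2.imwrite("pics/s9c.png",cv2.resize(im[150:260,240:400],None,fx=5,fy=5,interpolation=cv2.INTER_CUBIC))
E
```

```text
[0.57277074 0.05194925 0.14970161] [177.59646193  -2.4436278    4.42887262] [-0.12399712 -0.05300693]
[0.03769402 0.04644613 0.03703178] [ 0.00128249 -0.00689241]
```

View pics/a9c.png

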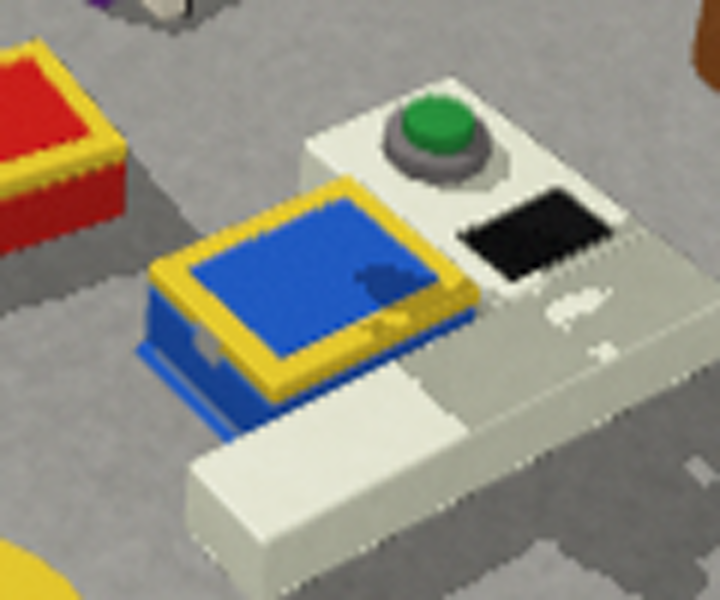

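View pics/s9c.png

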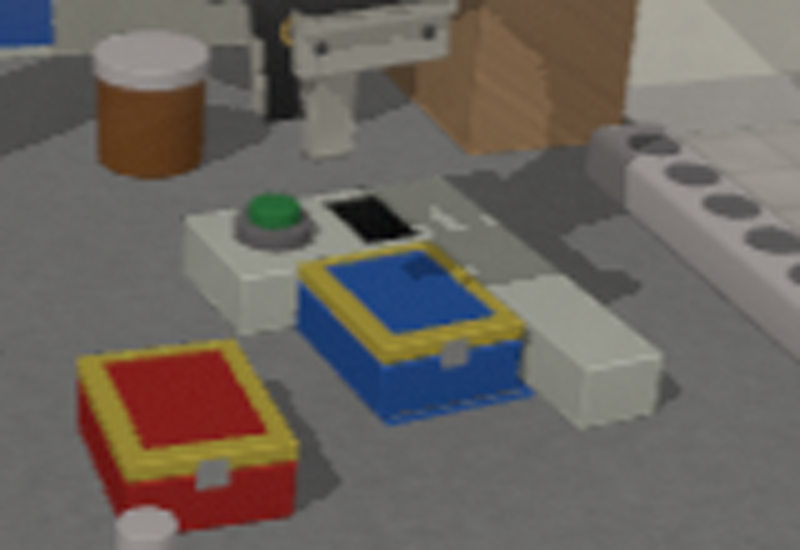

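carry_out(
  plan=[
    [-0.002, -0.006, -0.02, 0.038, 0.046, 0.037],
    [-0.002, 0, -0.035, 0, 0, 0],
    [0, 0, -0.035, 0, 0, 0],
    [0, 0, -0.02, 0, 0, 0],
    [0, 0, 0, 0, 0, 0],
    [0, 0, 0, 0, 0, 0],
  ],
)

```text
time_s: 12.72
tcp_pos: [0.5719, 0.0457, 0.0381]
eef_rot: [-179.8, -0.3, 5.7]
contact_force: [0.5, 0.0, 0.6]
gripper_width: 0.0482
```

carry_out(
  plan=[
    [0, 0, -0.01, 0, 0.003, 0.012],
    [0, 0, -0.006, 0, 0, 0],
    [0, 0, 0, 0, 0, 0],
    [0.006, 0.001, 0, 0, 0, 0],
    [0.006, 0.001, 0, 0, 0, 0],
    [0.004, 0.0005, 0, 0, 0, 0],
    [0.003, 0, 0, 0, 0, 0],
    [0, 0, 0, 0, 0, 0],
  ],
)

```text
time_s: 13.38
tcp_pos: [0.5959, 0.0498, 0.0263]
eef_rot: [-179.7, -0.4, 6.3]
contact_force: [-0.4, -0.1, -0.2]
gripper_width: 0.0482
```

carry_out(
  plan=[
    [0.003, 0.0003, -0.001, 0, 0, 0],
    [0.003, 0.0003, -0.001, 0, 0, 0],
    [0.003, 0, 0, 0, 0, 0],
  ],
)

```text
time_s: 13.63
tcp_pos: [0.5984, 0.0488, 0.0235]
eef_rot: [-179.8, 0.3, 6.2]
contact_force: [-10.9, 3.3, 7.0]
gripper_width: 0.0484
```

carry_out(
  plan=[
    [0.004, 0.0005, 0, 0, 0, 0],
    [0.005, 0.0005, 0, 0, 0, 0],
  ],
)

```text
time_s: 13.8
tcp_pos: [0.5983, 0.048, 0.0222]
eef_rot: [-179.9, 1.2, 6.2]
contact_force: [-19.2, 3.3, 13.7]
gripper_width: 0.0485
```

carry_out(
  plan=[
    [-0.01, -0.001, 0, 0, -0.01, 0],
    [-0.018, -0.002, 0, 0, -0.01, 0],
    [0, 0, 0.03, 0, 0, 0],
    [0, 0, 0.04, 0, 0, 0],
    [0, 0, 0.04, 0, 0, 0],
    [-0.005, 0.02, 0.02, 0, 0, 0],
    [-0.005, 0.02, 0, 0, 0, 0],
    [0, 0, 0, 0, 0, 0],
  ],
  fingers=1,
  force=10,
)

```text
time_s: 14.47
tcp_pos: [0.5579, 0.0846, 0.1577]
eef_rot: [180.0, 0.1, 6.0]
contact_force: [0.1, -0.8, 0.2]
gripper_width: 0.0022
```

```bash
python3 - <<'E'
from h import *
import cv2
s=r.get_state();print(s["tcp_pos"],s["eef_rot"],s["gripper_width"])
im=r.capture("scene")[:,:,::-1]
cv2.imwrite("pics/a10c.png",cv2.resize(im[200:300,290:410],None,fx=6,fy=6,interpolation=cv2.INTER_CUBIC))
im=r.capture("side")[:,:,::-1]
cv2.imwrite("pics/s10c.png",cv2.resize(im[170:250,265:385],None,fx=6,fy=6,interpolation=cv2.INTER_CUBIC))
im=r.capture("wrist")[:,:,::-1];cv2.imwrite("pics/w10.png",im)
E
```

```text
[0.55786375 0.08461679 0.15770423] [1.79985041e+02 1.32195665e-01 6.03714200e+00] 0.002226902661648506
```

View pics/a10c.png

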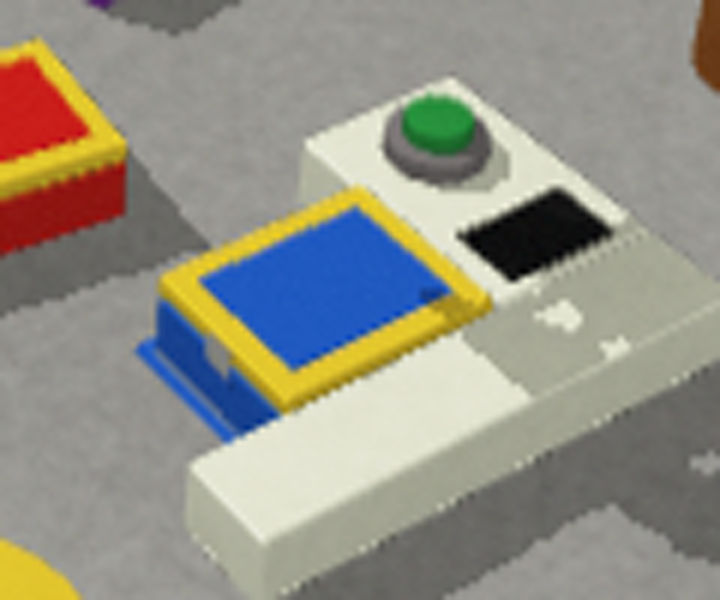

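View pics/s10c.png

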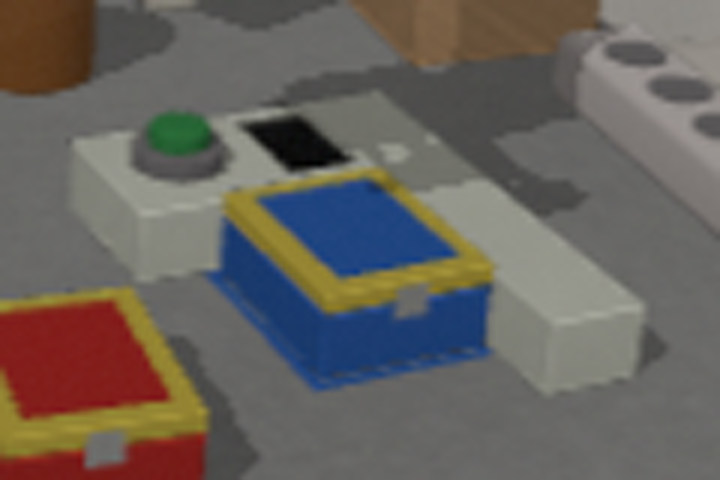

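View pics/w10.png

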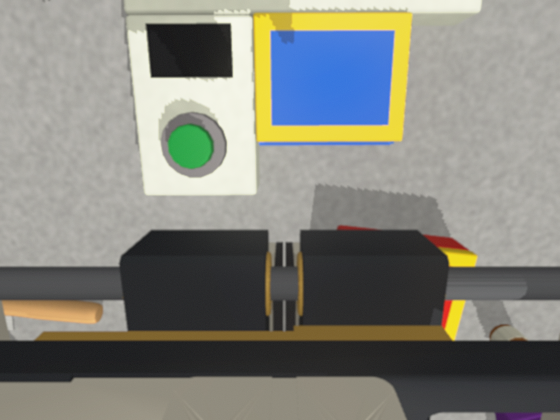

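```bash
python3 - <<'E'
import cv2
im=cv2.imread("pics/w10.png"); cv2.imwrite("pics/w10c.png",cv2.resize(im[0:160,220:430],None,fx=3.7,fy=3.7,interpolation=cv2.INTER_CUBIC))
E
```

```text
(no output)
```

View pics/w10c.png

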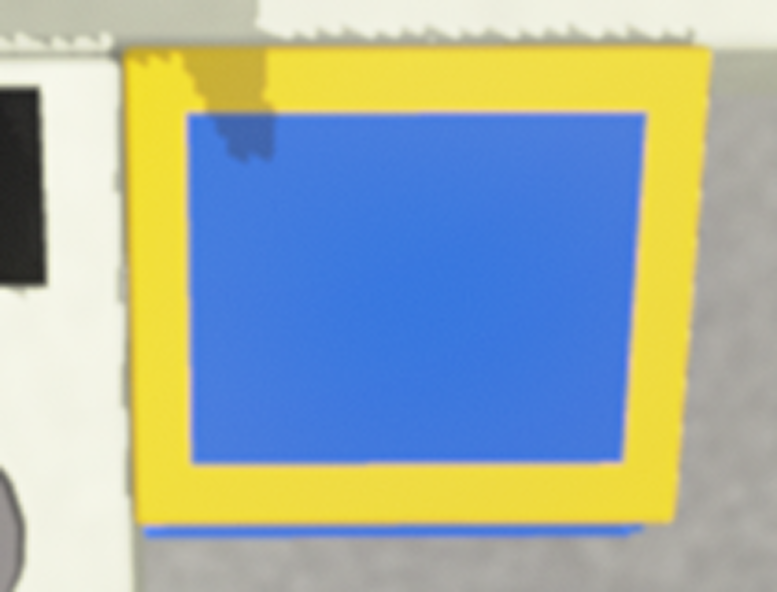

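The wrist view shows the case square in the corner, with a hairline gap that may be about 1 mm at the housing. I'll do one more end push toward the housing to make sure.

carry_out(
  plan=[
    [0.009, -0.01, 0, 0, 0, -0.12],
    [0.009, -0.01, 0, 0, 0, -0.12],
    [0.009, -0.01, 0, 0, 0, -0.12],
    [0.009, -0.01, 0, 0, 0, -0.12],
    [0.009, -0.01, 0, 0, 0, -0.12],
    [0.009, -0.01, 0, 0, 0, -0.12],
    [0.009, -0.01, 0, 0, 0, -0.12],
    [0.009, -0.01, 0, 0, 0, -0.12],
    [0.009, -0.01, 0, 0, 0, -0.12],
    [0.009, -0.01, 0, 0, 0, -0.12],
    [0.009, -0.01, 0, 0, 0, -0.12],
    [0.006, -0.01, 0, 0, 0, -0.12],
  ],
  fingers=-0.1,
)

```text
time_s: 15.62
tcp_pos: [0.6609, -0.0525, 0.14]
eef_rot: [178.8, 1.0, -79.6]
contact_force: [0.7, 1.4, -1.4]
gripper_width: 0.0483
```

carry_out(
  plan=[
    [0, 0, 0, 0, 0, -0.05],
    [0, 0, 0, 0, 0, 0],
    [0, 0, 0, 0, 0, 0],
  ],
)

```text
time_s: 15.87
tcp_pos: [0.6602, -0.058, 0.1346]
eef_rot: [178.3, 0.9, -83.2]
contact_force: [0.4, 0.2, 0.7]
gripper_width: 0.0481
```

```bash
python3 - <<'E'
from h import *
from scipy.spatial.transform import Rotation as Ro
s=r.get_state();print(s["tcp_pos"],s["eef_rot"],toR(*s["tcp_pos"][:2]))
print((Ro.from_euler('xyz',[180,0,-83.5],degrees=True)*Ro.from_euler('xyz',s["eef_rot"],degrees=True).inv()).as_rotvec(), frR(-.044,-.142)-s["tcp_pos"][:2])
E
```

```text
[ 0.6602356  -0.05795567  0.13464505] [178.33690223   0.93180432 -83.22264827] [-0.04948293 -0.17207343]
[-0.01279727 -0.03071131 -0.00507628] [0.00205689 0.03049988]
```

carry_out(
  plan=[
    [-0.002, 0.008, -0.025, -0.013, -0.031, -0.005],
    [-0.002, 0.007, -0.035, 0, 0, 0],
    [0, 0.003, -0.03, 0, 0, 0],
    [0, 0, -0.015, 0, 0, 0],
    [0, 0, 0, 0, 0, 0],
    [0, 0, 0, 0, 0, 0],
  ],
)

```text
time_s: 16.37
tcp_pos: [0.6546, -0.041, 0.0248]
eef_rot: [-180.0, -0.1, -82.8]
contact_force: [-0.3, -0.3, 0.5]
gripper_width: 0.0481
```

```bash
python3 - <<'E'
from h import *
s=r.get_state();print(s["tcp_pos"],s["eef_rot"],toR(*s["tcp_pos"][:2]))
E
```

```text
[ 0.65461045 -0.04099663  0.02482832] [-1.79961321e+02 -1.27806594e-01 -8.27756431e+01] [-0.05315991 -0.15458826]
```

carry_out(
  plan=[
    [-0.001, 0.008, 0, 0, 0, -0.01],
    [-0.001, 0.01, 0, 0, 0, 0],
    [-0.0005, 0.007, 0, 0, 0, 0],
    [0, 0.003, 0, 0, 0, 0],
    [0, 0.002, 0, 0, 0, 0],
    [0, 0, 0, 0, 0, 0],
  ],
)

```text
time_s: 16.87
tcp_pos: [0.6547, -0.007, 0.0303]
eef_rot: [-179.6, -0.1, -83.2]
contact_force: [-0.2, -2.7, -2.0]
gripper_width: 0.0488
```

carry_out(
  plan=[
    [0, 0.003, 0, 0, 0, 0],
    [0.0003, 0.004, 0, 0, 0, 0],
    [0.0003, 0.004, 0, 0, 0, 0],
  ],
)

```text
time_s: 17.12
tcp_pos: [0.6545, -0.0065, 0.0319]
eef_rot: [-179.8, -0.7, -83.4]
contact_force: [3.7, -20.8, -1.8]
gripper_width: 0.0483
```

carry_out(
  plan=[
    [0.001, -0.01, 0, 0, 0, 0],
    [0.001, -0.02, 0, 0, 0.01, 0],
    [0, -0.01, 0.02, 0, 0, 0],
    [0, 0, 0.04, 0, 0, 0],
    [0, 0, 0.04, 0, 0, 0],
    [-0.006, 0.02, 0.02, 0, 0, 0],
    [-0.01, 0.03, 0, 0, 0, 0],
    [-0.01, 0.03, 0, 0, 0, 0],
    [-0.01, 0.03, 0, 0, 0, 0],
    [-0.01, 0.03, 0, 0, 0, 0],
    [0, 0, 0, 0, 0, 0],
    [0, 0, 0, 0, 0, 0],
  ],
  fingers=1,
  force=20,
)

```text
time_s: 18.12
tcp_pos: [0.609, 0.0907, 0.1614]
eef_rot: [180.0, -0.4, -83.7]
contact_force: [1.0, -0.4, 1.0]
gripper_width: 0.0005
```

```bash
python3 - <<'E'
from h import *
import cv2
s=r.get_state();print(s["tcp_pos"],s["eef_rot"],s["gripper_width"])
im=r.capture("scene")[:,:,::-1]
cv2.imwrite("pics/a11c.png",cv2.resize(im[190:300,270:410],None,fx=5.5,fy=5.5,interpolation=cv2.INTER_CUBIC))
im=r.capture("wrist")[:,:,::-1];cv2.imwrite("pics/w11.png",im)
E
```

```text
[0.60897074 0.09067997 0.16141572] [179.95868764  -0.36014703 -83.73593432] 0.0004998839446111571
```

View pics/a11c.png

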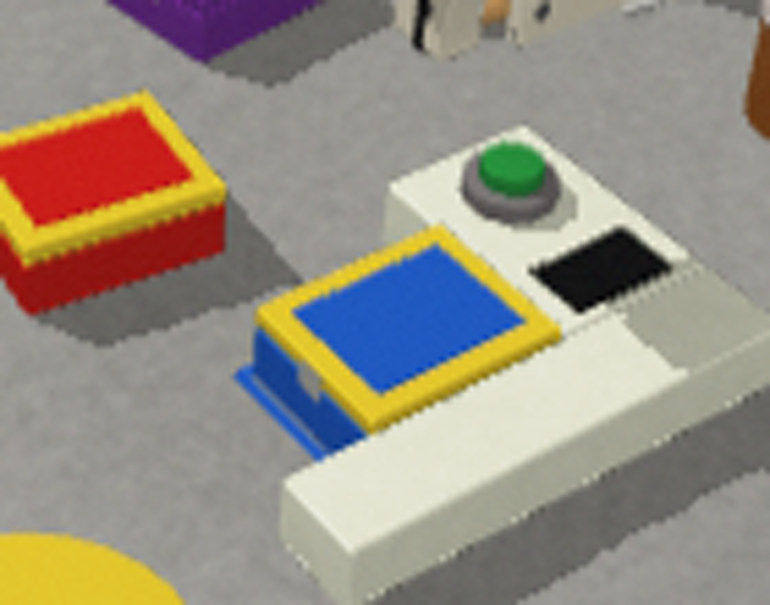

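View pics/w11.png

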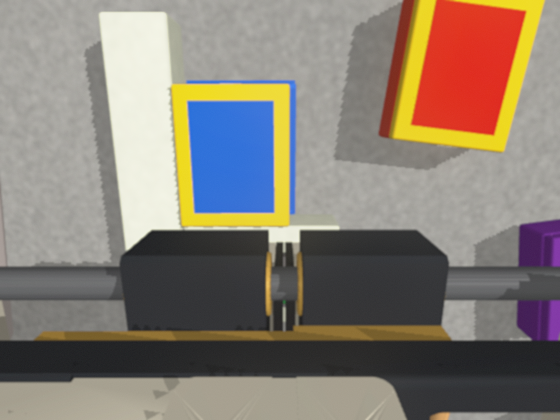

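```bash
python3 - <<'E'
from h import *
from scipy.spatial.transform import Rotation as Ro
m=r.camera_model("wrist");f=210/np.tan(np.radians(m["fov_y"]/2))
T=np.eye(4);T[:3,:3]=Ro.from_euler('xyz',[179.985,.132,6.037],degrees=True).as_matrix();T[:3,3]=[.55786,.08462,.1577]
P=T@m["mount"]
def w(u,z):
    d=P[:3,:3]@[(u[0]-m["cx"])/f,(u[1]-m["cy"])/f,1]; return (P[:3,3]+d*(z-P[2,3])/d[2])
for z in(.056,.059,.0616):print(w((190.5,146.5),z)[:2])
k=3.7
for u in [(125,50),(711,47),(137,522),(675,522)]: print("case",toR(*w((220+(u[0]+.5)/k-.5,(u[1]+.5)/k-.5),.045)[:2]))
E
```

```text
[0.59557169 0.15673934]
[0.59590786 0.15599567]
[0.59619921 0.15535116]
case [0.00011184 0.00147866]
case [-5.92815788e-05 -1.07605390e-01]
case [-0.08646844  0.00145387]
case [-0.0871613  -0.10764418]
```

carry_out(
  plan=[
    [-0.004, 0.02, -0.01, 0, 0.006, 0],
    [-0.004, 0.02, -0.01, 0, 0, 0],
    [-0.004, 0.016, -0.01, 0, 0, 0],
    [0, 0.005, -0.01, 0, 0, 0],
    [0, 0, -0.01, 0, 0, 0],
    [0, 0, 0, 0, 0, 0],
    [0, 0, 0, 0, 0, 0],
  ],
)

```text
time_s: 18.8
tcp_pos: [0.5998, 0.1453, 0.1087]
eef_rot: [179.6, -0.3, -84.3]
contact_force: [0.3, 0.2, 0.6]
gripper_width: 0.0005
```

carry_out(
  plan=[
    [-0.004, 0.009, -0.01, 0.006, 0.004, 0],
    [0, 0, -0.01, 0, 0, 0],
    [0, 0, -0.008, 0, 0, 0],
    [0, 0, 0, 0, 0, 0],
    [0, 0, 0, 0, 0, 0],
  ],
)

```text
time_s: 19.22
tcp_pos: [0.5963, 0.1524, 0.0783]
eef_rot: [179.4, 0.1, -84.5]
contact_force: [-0.1, -1.2, -0.2]
gripper_width: 0.0005
```

```bash
python3 - <<'E'
from h import *
import cv2
s=r.get_state();print(s["tcp_pos"],s["eef_rot"])
im=r.capture("scene")[:,:,::-1]
cv2.imwrite("pics/a12c.png",cv2.resize(im[180:280,300:420],None,fx=6,fy=6,interpolation=cv2.INTER_CUBIC))
im=r.capture("side")[:,:,::-1]
cv2.imwrite("pics/s12c.png",cv2.resize(im[140:240,240:360],None,fx=6,fy=6,interpolation=cv2.INTER_CUBIC))
E
```

```text
[0.59632416 0.1524442  0.07830557] [ 1.79442931e+02  6.31311314e-02 -8.44856166e+01]
```

View pics/a12c.png

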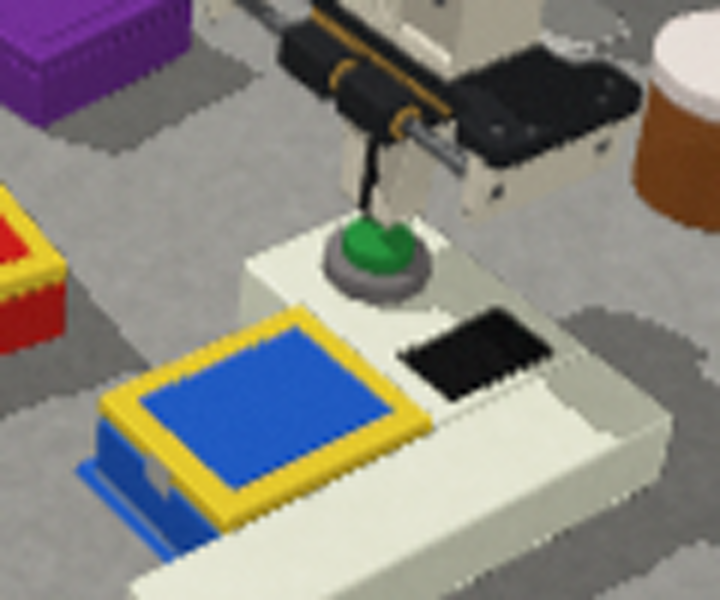

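View pics/s12c.png

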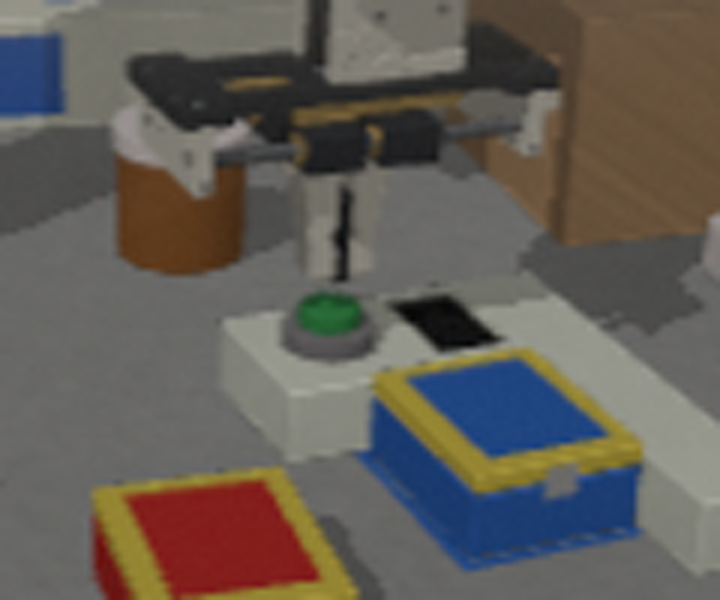

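The fingertips are centred above the button, so I'm pressing now.

carry_out(
  plan=[
    [-0.001, 0.002, -0.007, 0, 0, 0],
    [0, 0, -0.005, 0, 0, 0],
    [0, 0, -0.004, 0, 0, 0],
    [0, 0, -0.003, 0, 0, 0],
    [0, 0, 0, 0, 0, 0],
  ],
)

```text
time_s: 19.73
tcp_pos: [0.5964, 0.1553, 0.0594]
eef_rot: [179.6, 0.1, -84.4]
contact_force: [-0.0, 0.0, 0.8]
gripper_width: 0.0004
```

carry_out(
  plan=[
    [0, 0, -0.003, 0, 0, 0],
    [0, 0, -0.003, 0, 0, 0],
    [0, 0, -0.002, 0, 0, 0],
  ],
)

```text
time_s: 19.98
tcp_pos: [0.5968, 0.1554, 0.0559]
eef_rot: [179.7, 0.1, -84.3]
contact_force: [-11.2, -0.2, 24.4]
gripper_width: 0.0003
```

```bash
python3 - <<'E'
from h import *
import cv2
s=r.get_state();print(s["tcp_pos"],s["contact_force"])
im=r.capture("scene")[:,:,::-1]
a=cv2.resize(im[200:250,330:400],None,fx=8,fy=8,interpolation=cv2.INTER_CUBIC)
im=r.capture("side")[:,:,::-1]
b=cv2.resize(im[160:210,270:320],None,fx=8,fy=8,interpolation=cv2.INTER_CUBIC)
b=b[:,:240+160]
cv2.imwrite("pics/p13.png",cv2.resize(cv2.hconcat([a,b]),None,fx=.8,fy=.8))
s=r.get_state();print(s["tcp_pos"],s["contact_force"])
E
```

```text
[0.59677433 0.15543688 0.05592339] [-11.15752224  -0.24666925  24.42858194]
[0.59674736 0.15544715 0.05596527] [-10.10421657  -1.03649709  20.9656815 ]
```

View pics/p13.png

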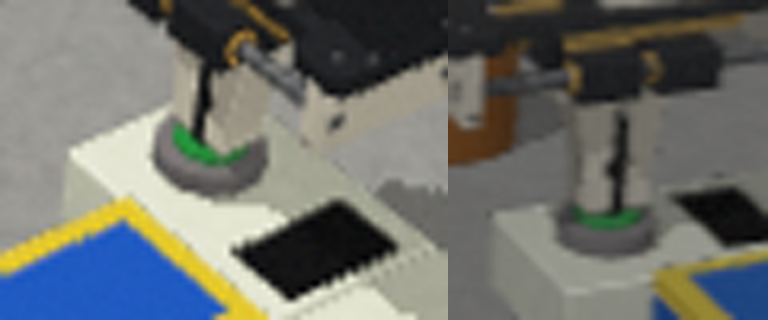

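The green cap has gone down level with its collar. The tip is at 55.9 mm, about 6 mm below the unpressed top, and 24 N against a 4 N spring means it's on its end stop. I'll release it and back away.

carry_out(
  plan=[
    [0, 0, 0.008, 0, 0, 0],
    [0, 0, 0.02, 0, 0, 0],
    [0, 0, 0.035, 0, 0, 0],
    [0, 0, 0.04, 0, 0, 0],
    [-0.02, 0.02, 0.03, 0, 0, 0],
    [-0.025, 0.03, 0, 0, 0, 0],
    [-0.025, 0.03, 0, 0, 0, 0],
    [-0.025, 0.03, 0, 0, 0, 0],
    [0, 0.03, 0, 0, 0, 0],
    [0, 0, 0, 0, 0, 0],
    [0, 0, 0, 0, 0, 0],
  ],
)

```text
time_s: 21.0
tcp_pos: [0.4968, 0.3, 0.1977]
eef_rot: [179.9, 0.4, -84.6]
contact_force: [-0.4, 0.2, -0.2]
gripper_width: 0.0005
```

```bash
python3 - <<'E'
from h import *
import cv2
s=r.get_state();print(s["time_s"],s["tcp_pos"],s["contact_force"])
im=r.capture("scene")[:,:,::-1];cv2.imwrite("pics/a14.png",im)
cv2.imwrite("pics/a14c.png",cv2.resize(im[190:300,290:410],None,fx=5.5,fy=5.5,interpolation=cv2.INTER_CUBIC))
im=r.capture("side")[:,:,::-1];cv2.imwrite("pics/s14.png",im)
cv2.imwrite("pics/s14c.png",cv2.resize(im[170:250,265:385],None,fx=6,fy=6,interpolation=cv2.INTER_CUBIC))
for n in("scene","side"):
    A=cv2.imread(f"pics/{n}0.png").astype(int);B=cv2.imread("pics/"+n[0].replace('s','a' if n=="scene" else 's')+"14.png").astype(int)
    cv2.imwrite(f"pics/diff_{n}.png",abs(A-B).max(2).clip(0,255).astype('uint8'))
E
```

```text
21.0 [0.49680257 0.30004723 0.1977179 ] [-0.37000225  0.18041879 -0.20696674]
```

View pics/a14.png

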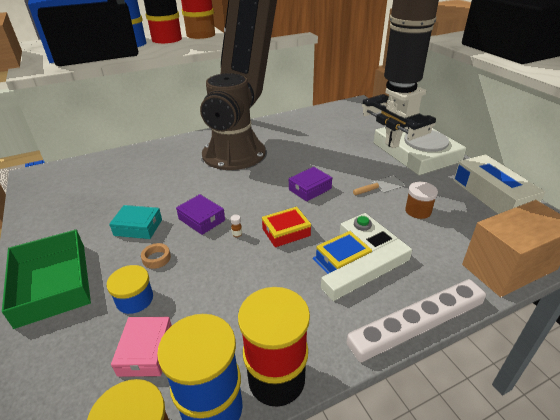

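View pics/a14c.png

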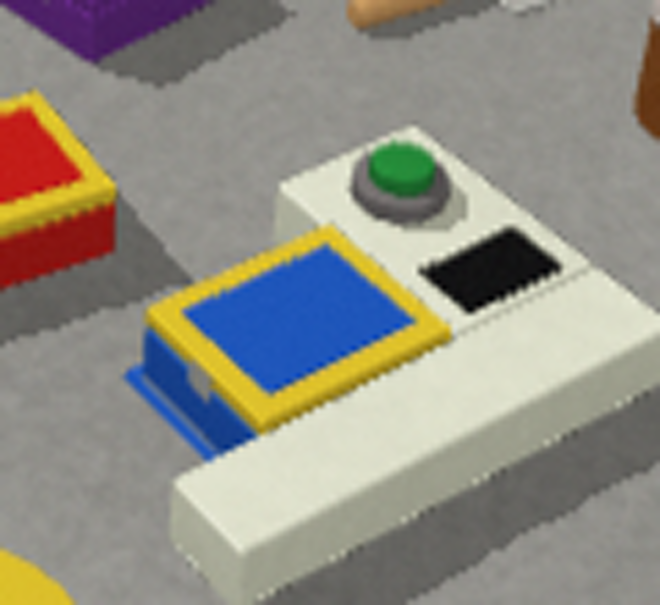

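View pics/s14c.png

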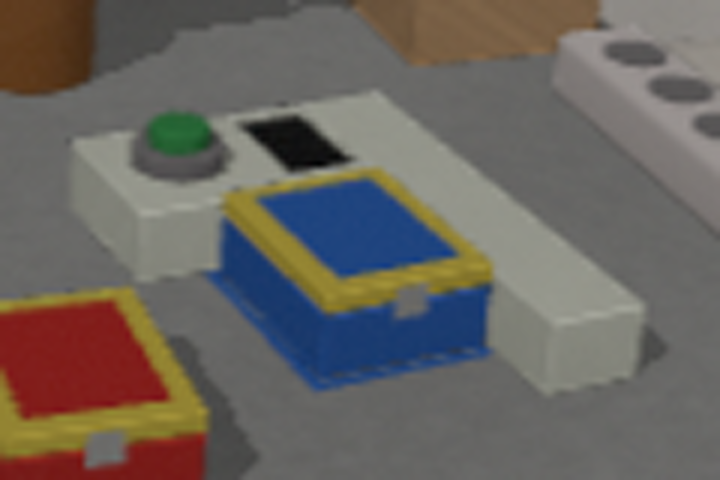

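View pics/diff_side.png

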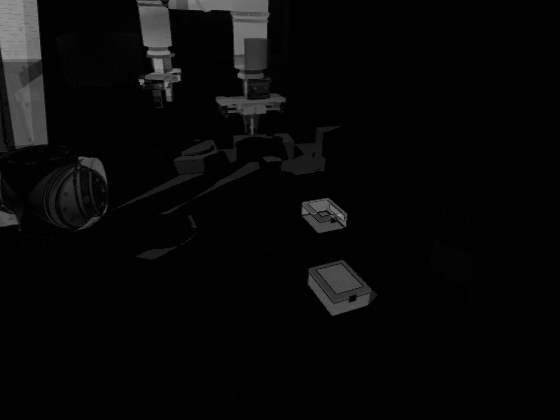

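View pics/diff_scene.png

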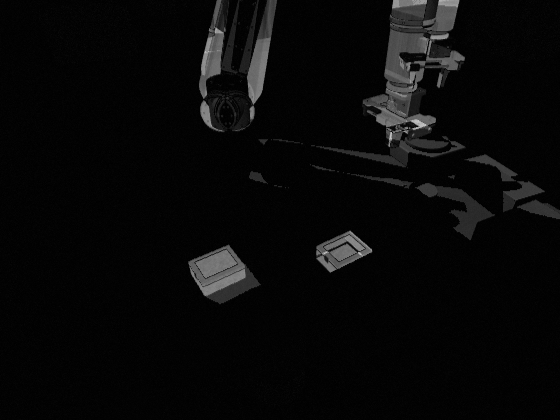

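```bash
python3 -c "
from plant import r
print(r.close_job())"
```

```text
the job is handed in; nothing more can be done
None
```

The blue case is seated in the reader's corner and the green button has been pressed and let go. I handed the job in at about 21 s of the 64 s allowed.

- **Pushing:** I pushed the case with the fingertips only, toward the back-stop line and then along it to the side housing. I then pushed it flush to the back stop and pushed its end once more toward the housing. It came up firm at about 19–24 N against both faces.
- **Seating:** Before the last end push, the wrist view measured the case square to the reader. The edge facing the back stop was within about 0.2 mm, and the end at the housing within the 2 mm calibration. There was a hairline dark line there, possibly a 1 mm gap, so I made that last push. The later views show no gap, but I did not measure it again.
- **Button:** The fingertips stopped about 6 mm below the button's unpressed top, at about 24 N against a spring of about 4 N. That fits the end stop. I could not read the button's joint directly. The last pictures show it back up.
- **Everything else:** Comparing the first and last pictures from both fixed cameras, only the blue case, the arm and shadows changed. The arm ended clear of everything, with the force reading near zero.

No check failed.

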